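Tip the drained citrus into the prep tray

TASK

The washed lemon and limes have drained in the steel tipping skip. Push the skip by its handle past its detent and right over so that all three fruits roll out into the tray beside it, then ease the empty skip back without letting it drop and press it fully upright, until the detent holds it. Leave the tray and the other things on the worktop where they stand, with the fruit lying in the tray.

Things in the scene. Friction and masses are not known exactly. Their poses are not given: they have to be found in the camera images.
- stand: fixed steel stand of the tipping drainer: 212 x 160 mm foot plate, two upright cheeks 190 mm apart and 168 mm high. Origin on the worktop, right under the middle of the skip's axle; x axis along the axle, -y points to the tray (the side the skip dumps to), z up. Foot plate from y = -0.018 to +0.142. The detent's spring plunger is outside the cheek at x = -0.10.
- axle (a point): middle of the skip's hinge axle, 150 mm above the worktop; axes as the stand's. Upright, the handle bar is 148 mm behind the axle (+y) and 122 mm above it; fully dumped, 165 mm to the tray side (-y) and 97 mm above it; its arc peaks 342 mm above the worktop. The skip is 170 mm wide and its upright rim is 75 mm above the axle, from y = -0.055 to +0.130.
- skip (a joint): angle of the skip about the axle, rad: 0 upright (start, in the detent), grows towards the tray, 1.92 fully dumped on its stop. The detent bump acts from 0 to about 0.4: leaving takes about 5 to 10 N at the handle; coming back, the empty skip rests on the bump near 0.37 and must be pressed on until it clicks home. Between, it turns freely and its weight topples it forward above about 1.0, back below; let go there, it drops.
- handle (a point): middle of the skip's handle, a straight bar parallel to the axle, 192 mm from it: black sleeve 16 mm thick, 90 mm long, on a bar 165 mm long between two bent legs. It turns with the skip. Upright it is 272 mm above the worktop, dumped 247 mm. At least 35 mm is free round the bar (50 mm to the skip's rear rim), so fingertips 40 mm apart can stand one on each side of it.
- tray: loose aluminium prep tray, 230 x 217 mm over the rim, 55 mm high, walls 4 mm, 0.8 kg, open on top, standing on the worktop close to the stand under the skip's pouring lip. Origin at the centre of its underside; x along its 230 mm side, z up.
- lemon_centre (a point): centre (half-way up) of the lemon, 71 x 53 x 51 mm; starts loose in the skip, on its slotted floor
- lime_1_centre (a point): centre (half-way up) of one lime, 57 x 46 x 45 mm; starts loose in the skip, on its slotted floor
- lime_2_centre (a point): centre (half-way up) of the other lime, 57 x 46 x 45 mm; starts loose in the skip, on its slotted floor
- peeler: bystander: black-handled peeler lying on the chopping board, origin at the centre of its underside
- mug: bystander: green and white mug, origin at the centre of its underside
- tumbler: bystander: clear glass tumbler, origin at the centre of its underside
- salt_shaker: bystander: small grey and white salt shaker, origin at the centre of its underside
Not all that is in view belongs to the job. Leave any blue or red look-alike of the part that bears lime_1_centre alone. Leave any purple look-alike of the part that bears lime_2_centre alone.

How it is judged:
By the outcome, as a careful person would: the job done as asked, in the order asked, and still so for the second after the job is handed in, with the robot touching nothing.
It also fails if it takes over 58 s, if anything falls off the work surface, if the arm or the gripper's body presses on something with over 40 N, if the wrist force passes 120 N, or if a joint passes its speed limit or range.

ROBOT

A 6-joint arm with a two-finger parallel gripper is mounted at the origin on a cart in front of the work surface, level with it; the furniture and walls round the work are solid. World frame = base frame: x ahead of the robot, y to its left, z up, the work surface at z = 0. Lengths are in mm, angles in rad, forces in N, time in s.
With the tool pointing down it reaches from about 275 to 750 mm from the base axis. Payload 10.2 kg.
Tool frame: the origin (TCP) lies midway between the tips of the shut fingers; the grasp point (between the pads) lies 19 mm behind it; z points along the fingers, y is the direction in which the jaws open and shut (so a half turn about z gives the same grasp; the last joint's range is limited). The gripper opens to 85 mm and grips with 20 to 120 N. Pads are 22 mm wide; open, the fingers measure 114 mm over their backs; the gripper's body (76 mm by 85 mm) begins 54 mm behind the grasp point. The pads swing forward as they close: fully open they stand 13 mm farther back than shut.
Start: joints at [-1.425, 0.313, 1.498, -0, 1.331, -0.223], TCP at [189.248, -489.71, 231.294] pointing down, gripper open.
Joint ranges: [-2.94, 2.94], [-0.97, 2.17], [0.19, 2.56], [-1.23, 4.37], [0.02, 3.11], [-2.88, 2.88]. Speed limits (rad/s): [2.39, 2.39, 3.01, 3.14, 3.14, 3.14].

INTERFACE

Orientations are given as a unit quaternion [w, x, y, z].
In Python, from rig import sense, optics, ctrl gives the robot as it stands.
- The arm moves only by the tool play_rows, never from a script. Its argument "plan" is a list of rows, each a list of 7 numbers: the shift along the world's x, y, z in mm, then the turn, a rotation vector about the world's x, y, z in rad, then the opening, from -1 (shut) to 1 (fully open), so that 0 is half open. A call has 1 to 5 rows; each row shifts and turns the pose as measured when the row begins; what a row does not reach is not made up. A row lasts 1/12 s, in which the tool goes at most 41.7 mm and 7.16 degrees, less where a joint would pass 70% of its speed; a pose out of reach is approached as far as the arm can. A call is refused whole if a number of a shift passes 41.7 or a number of a turn 0.125, either way. A call with a gripper value outside its range is refused whole. The fingers move at their own pace and stop on an object; "grip_force" is the grip in N (left out, the last holds). Time passes only in rows, so rows that do not move let the fingers close. It gives the time, the measured TCP pose, the force and the opening at its end, in the units of the state.
- sense(): the state, without advancing time (a new reading comes with each control period).
- optics.capture(name): name is "side" or "top"; returns a dict with "img" (480x640x3 uint8, blue, green, red), "fx", "fy", "cx", "cy" (pixels), "world_to_cam" (4x4, takes a point from world to camera coordinates). Camera axes: x right, y up, looking along -z (the intrinsics and any distortion apply to the point x, -y, -z); pixel columns grow to the right and rows downward; lengths in mm; the calibration is good to about 2 mm. A picture is of the moment at which its call begins. There is no depth.
- ctrl.finish_job(): hands the job in, once; it reports no verdict.
The state is a dict: "time_s": time; "joints": joint angles; "dq": joint speeds; "tau": joint torques, N m; "eef_pos": TCP position; "ee_rot": TCP orientation; "force": force on the tool from outside, world axes, zero at the start; "wrist_torque": the same for the moment, N m; "grip_width": opening from 0.0 (shut) to 1.0 (fully open).
Only numpy, scipy, OpenCV 4.12 (cv2) and the standard library are available. Lean on these libraries where they do the work, as an engineer would, in place of code of your own. Each camera call takes 0.05 s, during which the arm holds its last target. There are 200 camera calls.

## Working session

There is one attempt and no reset: what is moved stays moved. The work goes in short steps, Python scripts to look and compute and a tool call to move; the robot and the scene stay as the last step left them, time stands still between calls to the robot, and variables do not carry over. Pictures are saved under pics/ and viewed, about 8 in all and at most 12, crops included, and the job is handed in when it is done.

Besides the shell and the picture viewer there is one more tool, called after "Request:" in YAML: its name, and indented under it one key for each argument. play_rows: Moves the arm, as the interface text tells. Its arguments: {"type":"object","properties":{"plan":{"type":"array"},"grip_force":{"type":"number"}},"required":["plan"]}

```bash
mkdir -p pics; cat > h.py <<'E'
import numpy as np, cv2
from rig import sense, optics, ctrl
def ray(c,u,v):
    M=np.array(c["world_to_cam"]);R=M[:3,:3];o=-R.T@M[:3,3]
    d=R.T@np.array([(u-c["cx"])/c["fx"],-(v-c["cy"])/c["fy"],-1]);return o,d/np.linalg.norm(d)
def onz(c,u,v,z):
    o,d=ray(c,u,v);return o+d*(z-o[2])/d[2]
def proj(c,p):
    M=np.array(c["world_to_cam"]);q=M[:3,:3]@np.array(p)+M[:3,3]
    return c["cx"]+c["fx"]*q[0]/-q[2],c["cy"]-c["fy"]*q[1]/-q[2]
def tri(a,b):
    (o,d),(p,e)=a,b
    s=np.linalg.lstsq(np.c_[d,-e],p-o,rcond=None)[0]
    x,y=o+d*s[0],p+e*s[1];return (x+y)/2,np.linalg.norm(x-y)
E
python3 - <<'E'
from h import *
for n in("side","top"):
    c=optics.capture(n);cv2.imwrite(f"pics/{n}0.png",c["img"])
    print(n,{k:(v if k!="world_to_cam" else np.round(v,3).tolist()) for k,v in c.items() if k!="img"})
print(sense())
E
```

```text
side {'fx': 480.3342467172188, 'fy': 480.3342467172188, 'cx': 310.4148482489422, 'cy': 238.77338905908215, 'world_to_cam': [[-0.966, -0.258, -0.022, 521.063], [0.087, -0.403, 0.911, -238.499], [-0.244, 0.878, 0.412, -1280.896], [0.0, 0.0, 0.0, 1.0]]}
top {'fx': 512.413157575154, 'fy': 512.413157575154, 'cx': 312.6808623732936, 'cy': 238.22175033694623, 'world_to_cam': [[-0.025, -0.999, -0.03, 12.981], [0.992, -0.029, 0.123, -586.503], [-0.123, -0.027, 0.992, -1251.12], [0.0, 0.0, 0.0, 1.0]]}
{'time_s': 0.1, 'joints': array([-1.42543641e+00,  3.13385431e-01,  1.49833098e+00, -1.66220576e-05,
        1.33100314e+00, -2.23374979e-01]), 'dq': array([ 7.88280337e-04, -3.28824899e-03, -2.67130211e-03,  2.36766890e-04,
        5.88757097e-05, -2.17046389e-04]), 'tau': array([ 1.69384686e-03, -4.12895823e+01, -2.60146308e+01, -2.47175503e-04,
        2.99463398e-03, -8.32423495e-06]), 'eef_pos': array([ 189.19294643, -489.48920992,  230.80805645]), 'ee_rot': array([-5.63331868e-04,  9.83051891e-01,  1.83326656e-01,  1.39070786e-05]), 'force': array([ 0.50368895, -0.41928968,  0.17552153]), 'wrist_torque': array([-0.04381921,  0.01384328,  0.02754569]), 'grip_width': 1.0004476691171986}
```

View pics/side0.png

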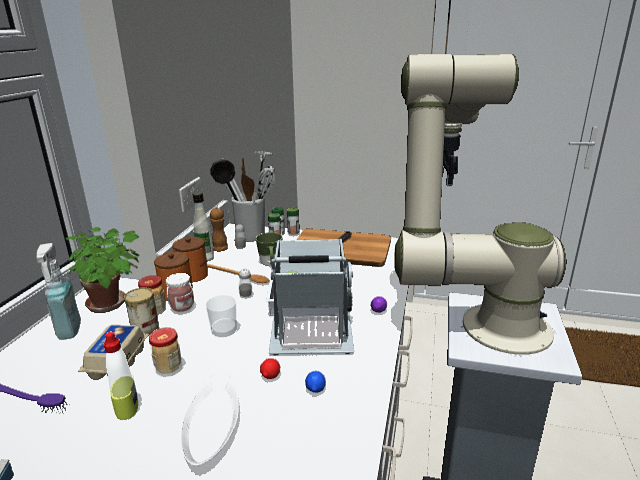

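View pics/top0.png

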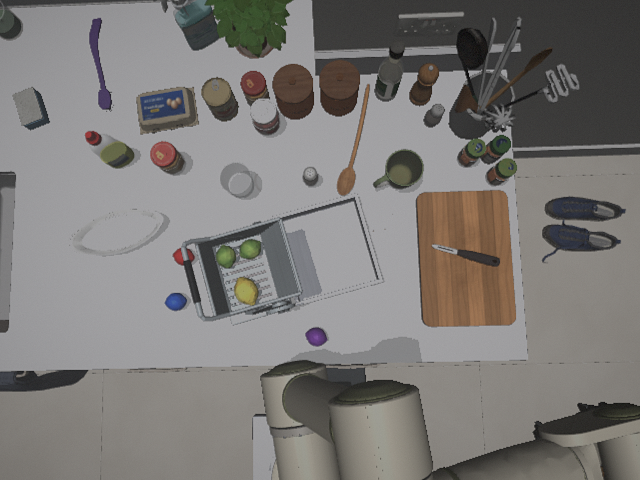

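Candidates: the handle is the black sleeve at top (193,275) / side (308,258), not the peeler's black handle at (485,258). The limes are at (226,257) and (250,248) and the lemon at (246,291), all in the skip. The look-alikes are red (183,255), blue (176,301) and purple (316,336), which I leave alone. Next I measure the handle and check it in one crop.

```bash
python3 - <<'E'
from h import *
C={n:optics.capture(n) for n in("side","top")}
roi={"side":(280,250,340,266),"top":(175,225,212,322)}
E={}
for n,(a,b,x,y) in roi.items():
    g=C[n]["img"][b:y,a:x].max(2); m=(g<50).astype(np.uint8)
    k,l,s,ct=cv2.connectedComponentsWithStats(m); i=1+s[1:,4].argmax()
    r=cv2.minAreaRect(np.argwhere(l==i)[:,::-1].astype(np.float32)); bx=cv2.boxPoints(r)+[a,b]
    print(n,s[i],r[0][0]+a,r[0][1]+b,r[1],r[2])
    e=sorted(range(4),key=lambda j:np.linalg.norm(bx[j]-bx[0]))
    p,q=(bx[0]+bx[e[1]])/2,(bx[e[2]]+bx[e[3]])/2; E[n]=sorted([p,q],key=lambda t:t[0 if n=="side" else 1]); print(np.round(E[n],1))
ends=[]
for s,t in zip(E["side"],E["top"]):
    P,g=tri(ray(C["side"],*s),ray(C["top"],*t)); print("tri",P.round(1),g.round(1),"on272",onz(C["top"],*t,272).round(1)); ends.append(onz(C["top"],*t,272))
h=(ends[0]+ends[1])/2; d=ends[0]-ends[1]; print("mid",h,"len",np.linalg.norm(d[:2]),"ang",np.degrees(np.arctan2(d[1],d[0])))
x=d[:2]/np.linalg.norm(d[:2]); 
for X in (x,-x):
    Y=np.array([-X[1],X[0]])
    if Y[1]>0: 
        ax=h[:2]-148*Y; print("X",X,"Y",Y,"axle",ax)
        for yy,z in((-55,225),(130,225)):
            for xx in(-85,85):
                p=np.r_[ax+xx*X+yy*Y,z]; print([np.round(proj(C[n],p)) for n in C])
a=cv2.resize(C["top"]["img"][220:330,160:400],None,fx=3,fy=3); b=cv2.resize(C["side"]["img"][220:360,240:400],None,fx=2,fy=2)
cv=np.zeros((620,720,3),np.uint8);cv[:330]=a;cv[330:610,:320]=b;cv2.imwrite("pics/crop1.png",cv[:600])
E
```

```text
side [  9   6  40   7 230] 308.45486640930176 259.19121170043945 (5.720737934112549, 39.080223083496094) 88.02507019042969
[[288.9 259.9]
 [328.  258.5]]
top [  9  35  17  41 110] 193.49154663085938 279.9759407043457 (42.098724365234375, 5.329275131225586) 70.64100646972656
[[186.5 260.1]
 [200.5 299.8]]
tri [518.  250.5 271.4] 3.3 on272 [519.5 250.8 272. ]
tri [435.6 221.9 269.6] 4.6 on272 [437.8 221.8 272. ]
mid [478.67213942 236.34065955 272.        ] len 86.73478740902057 ang 19.530390221866696
X [0.9424643 0.3343068] Y [-0.3343068  0.9424643] axle [528.14954555  96.85594252]
[array([333., 239.]), array([302., 284.])]
[array([270., 242.]), array([274., 210.])]
[array([343., 271.]), array([220., 315.])]
[array([270., 275.]), array([194., 241.])]
```

View pics/crop1.png

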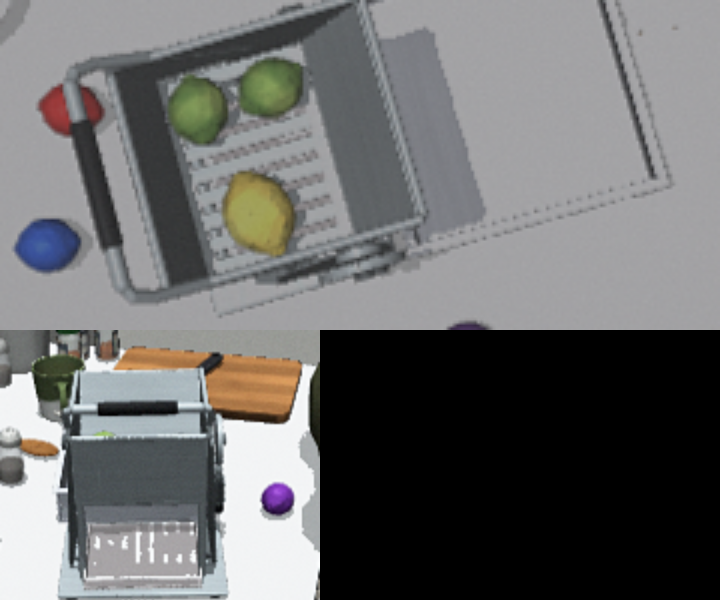

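The crop shows the sleeve from top (187,261) to (197,303). Its tilt is nearer 14.5° than the 19.5° the mask gave, because the rim corners at (198,244), (215,317), (281,221) and (301,292) disagree with it. I'll fix the yaw from the corners.

```bash
python3 - <<'E'
from h import *
c=optics.capture("top");s=optics.capture("side")
L=np.array([[-85,130],[85,130],[-85,-55],[85,-55.]])
W=np.array([onz(c,u,v,225)[:2] for u,v in((215,316.7),(197.7,244.3),(301.3,292),(280.7,220.7))])
M,_=cv2.estimateAffinePartial2D(L,W); print(M.round(3), np.degrees(np.arctan2(M[1,0],M[0,0])), (W-L@M[:,:2].T-M[:,2]).round(1).tolist())
for u,v in((187.3,260.7),(197.3,302.7),(192.3,281.7)): print(onz(c,u,v,280).round(1))
for u,v in((361,197),(383,281)): print("tray",onz(c,u,v,55).round(1))
for u,v in ((288.9,259.9),(328,258.5)): print("side",onz(s,u,v,272).round(1))
p=np.array([onz(s,u,v,272)[:2] for u,v in ((288.9,259.9),(328,258.5))]);d=p[0]-p[1];print(np.linalg.norm(d),np.degrees(np.arctan2(d[1],d[0])),p.mean(0))
E
```

```text
[[ 9.12000e-01 -2.19000e-01  5.08063e+02]
 [ 2.19000e-01  9.12000e-01  1.02571e+02]] 13.486407810436022 [[0.0, -0.0], [-0.0, -0.0], [6.7, -14.9], [5.5, -11.2]]
[517.6 247.  280. ]
[432.1 226.3 280. ]
[474.6 236.6 280. ]
tray [ 684.3 -126.6   55. ]
tray [ 474.2 -172.4   55. ]
side [515.9 251.9 272. ]
side [432.2 226.3 272. ]
87.52959853576677 17.04030817540864 [474.04241835 239.10128587]
```

Yaw is about 13.5°, the handle mid about (474.5, 237.5, 272) and the axle about (509, 93.5, 150). I'll approach above the handle with the jaws along stand y, which needs about -0.133 rad of yaw.

Request:
play_rows:
  plan:
    - [28,0,28,0,0,-0.03,1]
    - [28,0,28,0,0,-0.03,1]
    - [28,0,28,0,0,-0.03,1]
    - [28,0,28,0,0,-0.03,1]
    - [9,38,1,0,0,0,1]

```text
time_s: 0.72
eef_pos: [312.4, -455.0, 346.6]
ee_rot: [-0.002, 0.993, 0.117, 0.001]
force: [-0.7, 0.8, 0.8]
grip_width: 0.999
```

Request:
play_rows:
  plan:
    - [9,38,1,0,0,0,1]
    - [9,38,1,0,0,0,1]
    - [9,38,1,0,0,0,1]
    - [9,38,1,0,0,0,1]
    - [9,38,1,0,0,0,1]

```text
time_s: 1.13
eef_pos: [360.0, -259.2, 351.9]
ee_rot: [-0.0, 0.993, 0.116, 0.002]
force: [-0.1, 1.0, -0.1]
grip_width: 0.999
```

Request:
play_rows:
  plan:
    - [9,38,1,0,0,0,0.5]
    - [9,38,1,0,0,0,0.5]
    - [9,38,1,0,0,0,0.5]
    - [9,38,1,0,0,0,0.5]
    - [9,38,1,0,0,0,0.5]

```text
time_s: 1.55
eef_pos: [404.2, -59.4, 357.5]
ee_rot: [0.0, 0.993, 0.115, 0.002]
force: [0.5, 0.4, -0.2]
grip_width: 0.748
```

Request:
play_rows:
  plan:
    - [9,37,2,0,0,0,0.2]
    - [9,37,2,0,0,0,0.2]
    - [9,37,2,0,0,0,0.2]
    - [9,37,2,0,0,0,0.2]
    - [9,37,2,0,0,0,0.2]

```text
time_s: 1.97
eef_pos: [448.4, 136.2, 368.7]
ee_rot: [0.0, 0.993, 0.115, 0.004]
force: [-0.9, -1.1, 0.2]
grip_width: 0.599
```

Request:
play_rows:
  plan:
    - [9,37,0,0,0,0,0.2]
    - [9,37,0,0,0,0,0.2]
    - [5,25,0,0,0,0,0.2]
    - [0,6,0,0,0,0,0.2]
    - [0,0,0,0,0,0,0.2]

```text
time_s: 2.38
eef_pos: [470.9, 253.5, 367.7]
ee_rot: [0.0, 0.993, 0.119, 0.003]
force: [-0.0, 0.1, 0.3]
grip_width: 0.598
```

Request:
play_rows:
  plan:
    - [3,-16,-20,0,0,0,0.2]
    - [0,0,-20,0,0,0,0.2]
    - [0,0,0,0,0,0,0.2]

```text
time_s: 2.63
eef_pos: [473.7, 235.2, 327.0]
ee_rot: [0.0, 0.993, 0.119, 0.004]
force: [0.1, 0.9, -0.9]
grip_width: 0.602
```

```bash
python3 - <<'E'
from h import *
print(sense()["eef_pos"])
C={n:optics.capture(n) for n in("side","top")}
a=cv2.resize(C["top"]["img"][200:340,150:320],None,fx=3,fy=3); b=cv2.resize(C["side"]["img"][140:340,250:370],None,fx=3,fy=3)
cv=np.zeros((600,800,3),np.uint8);cv[:420,:440]=a[:,:440];cv[:600,440:800]=b;cv2.imwrite("pics/c2.png",cv)
E
```

```text
[473.73303269 235.24889348 327.01778029]
```

View pics/c2.png

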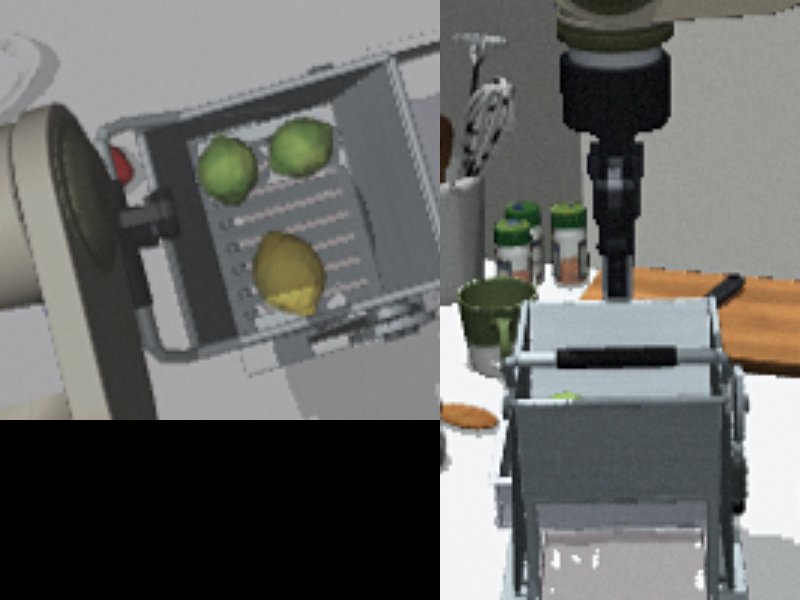

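The side view shows the gripper centred on the sleeve laterally. The top view shows the front finger just forward of the bar, so I descend.

Request:
play_rows:
  plan:
    - [0,1,-20,0,0,0,0.2]
    - [0,0,-20,0,0,0,0.2]
    - [0,0,-12,0,0,0,0.2]
    - [0,0,-12,0,0,0,0.2]
    - [0,0,-10,0,0,0,0.2]

```text
time_s: 3.15
eef_pos: [477.5, 234.7, 264.0]
ee_rot: [-0.001, 0.993, 0.118, 0.015]
force: [0.9, 0.5, -0.1]
grip_width: 0.601
```

```bash
python3 - <<'E'
from h import *
s=sense();print(s["eef_pos"],s["force"])
C={n:optics.capture(n) for n in("side","top")}
a=cv2.resize(C["top"]["img"][200:340,150:320],None,fx=3,fy=3); b=cv2.resize(C["side"]["img"][140:340,250:370],None,fx=3,fy=3)
cv=np.zeros((600,800,3),np.uint8);cv[:420,:440]=a[:,:440];cv[:600,440:800]=b;cv2.imwrite("pics/c3.png",cv)
E
```

```text
[477.52358579 234.73177197 264.04598989] [ 0.87008281  0.48480924 -0.0978951 ]
```

View pics/c3.png

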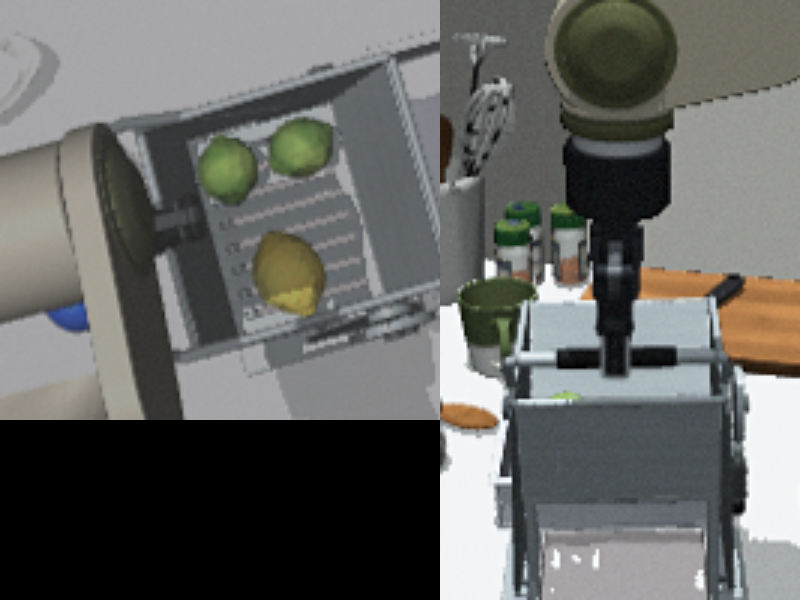

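The rear finger now stands behind the sleeve with its tip below it at side crop (615,375), and the front finger is ahead of the bar. I go a little lower and narrow the jaws around the bar.

Request:
play_rows:
  plan:
    - [-2,2,-10,0,0,0,0.0]
    - [0,0,-4,0,0,0,-0.2]
    - [0,0,0,0,0,0,-0.3]
    - [0,0,0,0,0,0,-0.3]
    - [0,0,0,0,0,0,-0.3]
  grip_force: 20

```text
time_s: 3.67
eef_pos: [476.0, 237.0, 251.4]
ee_rot: [-0.001, 0.993, 0.117, 0.016]
force: [0.2, -0.5, 0.5]
grip_width: 0.352
```

```bash
python3 - <<'E'
import numpy as np
Y=np.array([-.233,.972]);ax=np.array([509,93.5]);f0=np.arctan2(122,148);r=191.8
P=lambda t:np.r_[ax+r*np.cos(f0+t)*Y,150+r*np.sin(f0+t)-21]
for k in range(9):
    t=.24*k;print(round(t,2),P(t).round(1),((P(t+.24)-P(t))/5).round(1))
E
```

```text
0.0 [474.5 237.4 251. ] [ 1.5 -6.5  6.3]
0.24 [482.3 205.  282.7] [ 1.9 -7.7  4.6]
0.48 [491.5 166.3 305.6] [ 2.1 -8.6  2.6]
0.72 [501.8 123.5 318.3] [ 2.1 -8.9  0.4]
0.96 [512.5  78.9 320.2] [ 2.1 -8.8 -1.8]
1.2 [523.   35.1 311.1] [ 1.9 -8.1 -3.9]
1.44 [532.7  -5.3 291.6] [ 1.7 -6.9 -5.8]
1.68 [541.  -40.1 262.8] [ 1.3 -5.4 -7.3]
1.92 [547.5 -67.1 226.3] [ 0.9 -3.6 -8.4]
```

Request:
play_rows:
  plan:
    - [1,-6,2,0,0,0,-0.3]
    - [1.5,-6.5,6,0,0,0,-0.3]
    - [1.5,-6.5,6.3,0,0,0,-0.3]
    - [1.5,-6.5,6.3,0,0,0,-0.3]

```text
time_s: 4.0
eef_pos: [481.1, 214.4, 273.3]
ee_rot: [-0.006, 0.993, 0.119, 0.017]
force: [0.4, 3.3, -2.7]
grip_width: 0.347
```

Request:
play_rows:
  plan:
    - [1.5,-6.5,6,0,0,0,-0.3]
    - [1.5,-7,6,0,0,0,-0.3]
    - [1.9,-7.7,5,0,0,0,-0.3]

```text
time_s: 4.25
eef_pos: [486.2, 192.9, 292.4]
ee_rot: [-0.007, 0.993, 0.12, 0.018]
force: [0.3, 4.6, 2.6]
grip_width: 0.35
```

Request:
play_rows:
  plan:
    - [1.9,-7.9,4,0,0,0,-0.3]
    - [1.9,-8,4,0,0,0,-0.3]
    - [2,-8,3.5,0,0,0,-0.3]
    - [2,-8.5,3,0,0,0,-0.3]
    - [2,-8.6,2.5,0,0,0,-0.3]

```text
time_s: 4.67
eef_pos: [497.3, 147.0, 313.1]
ee_rot: [-0.007, 0.993, 0.12, 0.019]
force: [0.8, 1.6, 1.1]
grip_width: 0.35
```

```bash
python3 - <<'E'
from h import *
s=sense();print(s["eef_pos"],s["force"])
C={n:optics.capture(n) for n in("side","top")}
a=cv2.resize(C["top"]["img"][180:340,170:400],None,fx=2,fy=2); b=cv2.resize(C["side"]["img"][170:370,250:370],None,fx=2.75,fy=2.75)
cv=np.zeros((600,800,3),np.uint8);cv[:a.shape[0],:a.shape[1]]=a;cv[:b.shape[0],465:465+b.shape[1]]=b;cv2.imwrite("pics/c4.png",cv)
E
```

```text
[497.26402205 147.02575348 313.12557114] [0.75168182 1.62894796 1.12467567]
```

View pics/c4.png

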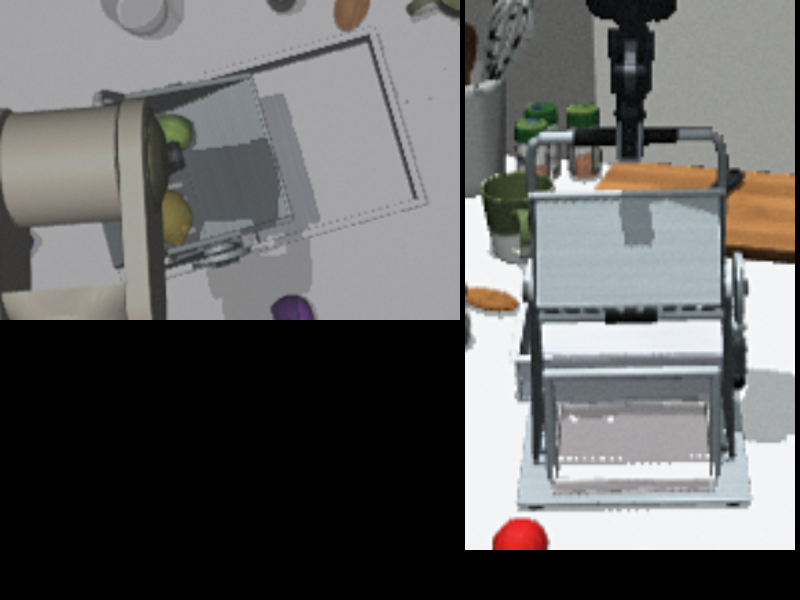

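The skip has left the detent and the handle bar is between the fingers at side crop (628,135). The fruit is still inside. I continue along the arc.

Request:
play_rows:
  plan:
    - [2,-8.7,2,0,0,0,-0.3]
    - [2,-8.8,1.2,0,0,0,-0.3]
    - [2,-8.9,0.6,0,0,0,-0.3]
    - [2,-8.9,0.2,0,0,0,-0.3]
    - [2,-8.9,0,0,0,0,-0.3]

```text
time_s: 5.18
eef_pos: [507.7, 99.2, 316.3]
ee_rot: [-0.006, 0.993, 0.12, 0.018]
force: [-0.1, 1.0, 0.1]
grip_width: 0.352
```

Request:
play_rows:
  plan:
    - [2,-8.8,-0.6,0,0,0,-0.3]
    - [2,-8.8,-1.2,0,0,0,-0.3]
    - [2,-8.8,-1.8,0,0,0,-0.3]
    - [2,-8.5,-2.3,0,0,0,-0.3]
    - [2,-8.4,-2.8,0,0,0,-0.3]

```text
time_s: 5.6
eef_pos: [518.7, 50.1, 306.6]
ee_rot: [-0.006, 0.993, 0.119, 0.018]
force: [-0.6, 0.5, -0.2]
grip_width: 0.348
```

Request:
play_rows:
  plan:
    - [2,-8.3,0,0,0,0,-0.3]
    - [2,-8.2,-0.5,0,0,0,-0.3]
    - [2,-8,-2,0,0,0,-0.3]
    - [1.9,-7.8,-3,0,0,0,-0.3]
    - [1.8,-7.4,-4,0,0,0,-0.3]

```text
time_s: 6.02
eef_pos: [529.4, 5.5, 295.9]
ee_rot: [-0.006, 0.993, 0.119, 0.017]
force: [-0.2, 0.7, -0.5]
grip_width: 0.35
```

```bash
python3 - <<'E'
from h import *
s=sense();print(s["eef_pos"],s["force"])
C={n:optics.capture(n) for n in("side","top")}
a=cv2.resize(C["top"]["img"][180:340,170:400],None,fx=2,fy=2); b=cv2.resize(C["side"]["img"][170:370,250:370],None,fx=2.75,fy=2.75)
cv=np.zeros((600,800,3),np.uint8);cv[:a.shape[0],:a.shape[1]]=a;cv[:b.shape[0],465:465+b.shape[1]]=b;cv2.imwrite("pics/c5.png",cv)
E
```

```text
[529.39463467   5.47758885 295.94130024] [-0.1513904   0.66125595 -0.4546598 ]
```

View pics/c5.png

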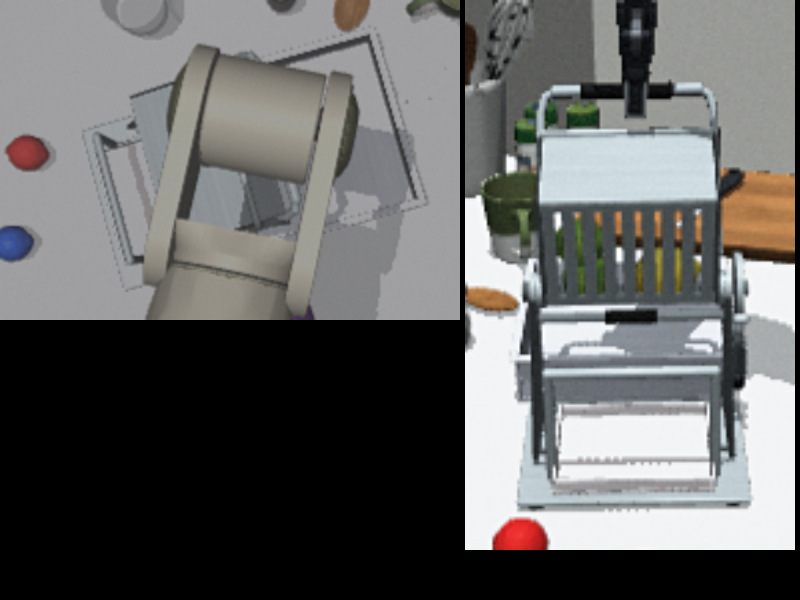

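Fruit is still in the skip at about 1.4 rad, resting against the lip wall. I ease it to the stop.

Request:
play_rows:
  plan:
    - [1.7,-6.8,-5.5,0,0,0,-0.3]
    - [1.6,-6.5,-6,0,0,0,-0.3]
    - [1.5,-6,-6.3,0,0,0,-0.3]
    - [1.4,-5.8,-6.6,0,0,0,-0.3]

```text
time_s: 6.45
eef_pos: [536.4, -21.6, 270.3]
ee_rot: [-0.005, 0.993, 0.119, 0.018]
force: [0.7, -3.4, 1.1]
grip_width: 0.354
```

Request:
play_rows:
  plan:
    - [1.3,-5.4,-7.2,0,0,0,-0.3]
    - [1.2,-5,-7.5,0,0,0,-0.3]
    - [1.1,-4.6,-7.6,0,0,0,-0.3]

```text
time_s: 6.7
eef_pos: [540.6, -39.1, 245.8]
ee_rot: [-0.004, 0.993, 0.119, 0.019]
force: [1.7, -3.8, 0.6]
grip_width: 0.351
```

Request:
play_rows:
  plan:
    - [1.2,-5,-1,0,0,0,-0.3]
    - [1.2,-5,-3,0,0,0,-0.3]
    - [1,-4,-5,0,0,0,-0.3]
    - [1,-4,-6,0,0,0,-0.3]

```text
time_s: 7.03
eef_pos: [544.8, -58.5, 227.6]
ee_rot: [-0.005, 0.993, 0.119, 0.017]
force: [-0.1, -1.3, -1.1]
grip_width: 0.349
```

Request:
play_rows:
  plan:
    - [1,-4,-4,0,0,0,-0.3]
    - [1,-4,-2,0,0,0,-0.3]
    - [0,0,0,0,0,0,-0.3]
    - [0,0,0,0,0,0,-0.3]

```text
time_s: 7.37
eef_pos: [546.6, -67.4, 219.2]
ee_rot: [-0.006, 0.993, 0.119, 0.016]
force: [0.3, 1.2, -0.2]
grip_width: 0.35
```

```bash
python3 - <<'E'
from h import *
s=sense();print(s["eef_pos"],s["force"])
C={n:optics.capture(n) for n in("side","top")}
a=cv2.resize(C["top"]["img"][180:340,170:400],None,fx=2,fy=2); b=cv2.resize(C["side"]["img"][170:370,250:370],None,fx=2.75,fy=2.75)
cv=np.zeros((600,800,3),np.uint8);cv[:a.shape[0],:a.shape[1]]=a;cv[:b.shape[0],465:465+b.shape[1]]=b;cv2.imwrite("pics/c6.png",cv)
E
```

```text
[546.64322574 -67.36144934 219.2414763 ] [ 0.27366656  1.1508676  -0.20697824]
```

View pics/c6.png

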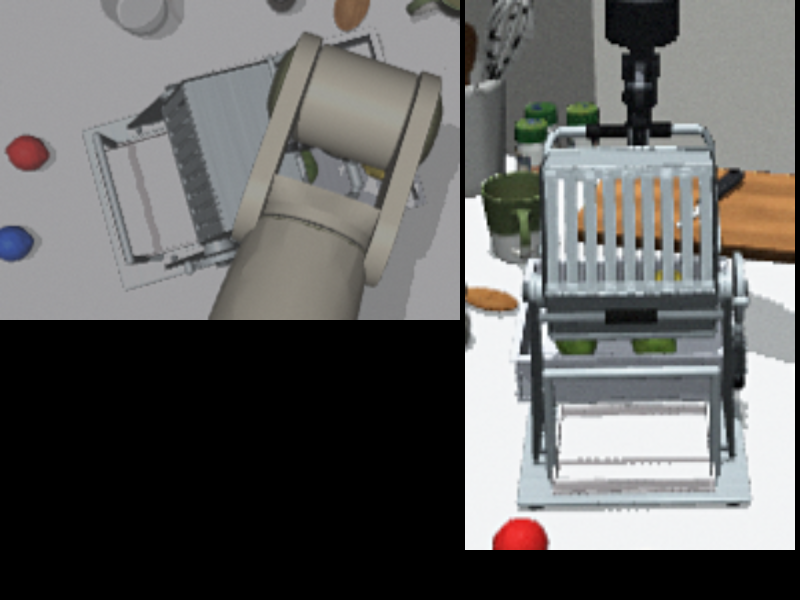

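```bash
python3 - <<'E'
from h import *
C={n:optics.capture(n) for n in("side","top")}
for n in C:
    h=cv2.cvtColor(C[n]["img"],cv2.COLOR_BGR2HSV);m=cv2.inRange(h,(20,110,70),(32,255,255)); g=cv2.inRange(h,(33,90,40),(60,255,255))
    for nm,M in(("y",m),("g",g)):
        k,l,s,ct=cv2.connectedComponentsWithStats(M)
        print(n,nm,[(ct[i].round().tolist(),int(s[i,4])) for i in range(1,k) if s[i,4]>8 and 250<ct[i][0]<420 and 170<ct[i][1]<350])
p=onz(C["top"],357,266,25);print(p,proj(C["side"],p))
E
```

```text
side y [([320.0, 270.0], 9)]
side g [([279.0, 209.0], 14), ([292.0, 210.0], 41), ([274.0, 215.0], 35), ([267.0, 238.0], 106), ([269.0, 250.0], 65), ([318.0, 295.0], 70), ([290.0, 296.0], 63)]
top y [([357.0, 265.0], 23)]
top g []
[ 514.54366944 -112.18052067   25.        ] (np.float64(327.2600825839545), np.float64(279.1725152269329))
```

```bash
python3 - <<'E'
from h import *
C=optics.capture("side")
Y=np.array([-.233,.972]);ax=np.array([509,93.5]);f0=np.arctan2(122,148);r=191.8
for t in(1.6,1.7,1.8,1.85,1.92,1.98):
    print(t,np.round(proj(C,np.r_[ax+r*np.cos(f0+t)*Y,150+r*np.sin(f0+t)]),1))
g=C["img"][205:228,296:328].max(2);print((g[:,::3]))
E
```

```text
1.6 [311.2 206.5]
1.7 [311.4 209.3]
1.8 [311.6 212.6]
1.85 [311.7 214.4]
1.92 [311.9 217.2]
1.98 [312.  219.7]
[[ 96 154 151 160  20  22  33  18 164 151 158]
 [ 92 154 154 162  22  16  30  18 163 156 154]
 [ 77 155 155 156  12  24  29  18 163 153 154]
 [116 152 152 155 140  17  20  38 159 152 155]
 [131 158 156 158 161  10  14  37 161 152 152]
 [104 163 154 153 158  16  22  34 153 152 156]
 [ 54 163 153 159 162  35  17  32 155 155 152]
 [ 53 160 152 156 160  37  30  33 153 156 157]
 [ 50 163 158 156  75  35  32  37 162 159 151]
 [ 40 170 160 164   5  28  37  24  71  72 152]
 [ 34  78  83  77   8  23  24  12  15  16 230]
 [ 43  18  12  14  17  10  17  16  21  23 230]
 [ 33  16  18  17  18   5   8  31  18  22 159]
 [ 26  13   8  14  18  19  16  28  11  16  89]
 [  5   7   2   0   6  21  20  14   0   0 142]
 [  8 147 144 141 136  17  20 143 141 133 158]
 [ 20 167 159 158 155  17  18 160 160 157 149]
 [ 51 161 154 155 155   2   8 158 151 151 151]
 [140 175 166 173 178 170 155 163 240 240 235]
 [185 179 176 159 157 155 143 128 195 195 184]
 [199 193 195 191 189 188 191 180 188 188 182]
 [200 202 197 200 200 199 199 201 196 196 198]
 [196 196 200 194 199 198 197 195 196 198 201]]
```

The bar is at side row ~217, which matches 1.92 rad, so the skip is fully dumped. Both limes and the lemon show in the tray. I narrow the jaws slightly and ease it back.

Request:
play_rows:
  plan:
    - [-0.5,3,3,0,0,0,-0.45]
    - [-1,4.5,6,0,0,0,-0.45]
    - [-1.1,4.8,8,0,0,0,-0.45]
    - [-1.2,5.2,7.6,0,0,0,-0.45]

```text
time_s: 7.95
eef_pos: [542.4, -49.3, 245.6]
ee_rot: [-0.006, 0.993, 0.118, 0.016]
force: [0.1, -0.5, -0.3]
grip_width: 0.275
```

Request:
play_rows:
  plan:
    - [-1.3,5.6,7.3,0,0,0,-0.45]
    - [-1.4,6,7,0,0,0,-0.45]
    - [-1.5,6.3,6.5,0,0,0,-0.45]

```text
time_s: 8.2
eef_pos: [537.6, -29.3, 269.9]
ee_rot: [-0.005, 0.993, 0.119, 0.016]
force: [-0.7, -1.5, 1.6]
grip_width: 0.275
```

Request:
play_rows:
  plan:
    - [-1.6,6.6,6,0,0,0,-0.45]
    - [-1.7,7,5.5,0,0,0,-0.45]
    - [-1.8,7.4,5,0,0,0,-0.45]
    - [-1.9,7.7,4.5,0,0,0,-0.45]
    - [-1.9,8,4,0,0,0,-0.45]

```text
time_s: 8.62
eef_pos: [528.0, 11.5, 299.3]
ee_rot: [-0.005, 0.993, 0.119, 0.018]
force: [-0.3, -1.9, 0.3]
grip_width: 0.279
```

Request:
play_rows:
  plan:
    - [-2,8.2,3.4,0,0,0,-0.45]
    - [-2,8.4,2.8,0,0,0,-0.45]
    - [-2,8.6,2.2,0,0,0,-0.45]
    - [-2,8.7,1.6,0,0,0,-0.45]

```text
time_s: 8.95
eef_pos: [518.9, 49.7, 310.6]
ee_rot: [-0.005, 0.993, 0.119, 0.018]
force: [0.1, -0.8, 0.6]
grip_width: 0.274
```

Request:
play_rows:
  plan:
    - [-2,8.7,2,0,0,0,-0.45]
    - [-2,8.7,1.5,0,0,0,-0.45]
    - [-2,8.7,1,0,0,0,-0.45]
    - [-2,8.7,0.5,0,0,0,-0.45]

```text
time_s: 9.28
eef_pos: [509.7, 88.9, 315.7]
ee_rot: [-0.006, 0.993, 0.119, 0.017]
force: [0.2, 0.4, -0.8]
grip_width: 0.273
```

Request:
play_rows:
  plan:
    - [-2,8.6,0,0,0,0,-0.45]
    - [-2,8.6,-0.5,0,0,0,-0.45]
    - [-2,8.5,-1,0,0,0,-0.45]
    - [-2,8.4,-1.5,0,0,0,-0.45]

```text
time_s: 9.62
eef_pos: [500.6, 127.1, 312.3]
ee_rot: [-0.006, 0.993, 0.12, 0.017]
force: [-0.1, 0.1, 0.7]
grip_width: 0.275
```

Request:
play_rows:
  plan:
    - [-2,8.4,0,0,0,0,-0.45]
    - [-2,8.4,-1,0,0,0,-0.45]
    - [-2,8.3,-2,0,0,0,-0.45]
    - [-2,8.2,-2.8,0,0,0,-0.45]

```text
time_s: 9.95
eef_pos: [491.5, 164.3, 305.7]
ee_rot: [-0.006, 0.993, 0.12, 0.017]
force: [-0.8, 1.7, -0.1]
grip_width: 0.273
```

Request:
play_rows:
  plan:
    - [-1.9,8,-3.2,0,0,0,-0.45]
    - [-1.9,8,-3.8,0,0,0,-0.45]
    - [-1.8,7.5,-4.2,0,0,0,-0.45]
    - [0,0,0,0,0,0,-0.45]

```text
time_s: 10.28
eef_pos: [484.6, 191.6, 292.5]
ee_rot: [-0.006, 0.993, 0.12, 0.016]
force: [-0.2, 0.1, 0.5]
grip_width: 0.274
```

Request:
play_rows:
  plan:
    - [-1.8,7.3,-5,0,0,0,-0.45]
    - [-1.7,7,-5.3,0,0,0,-0.45]
    - [-1.6,6.8,-5.6,0,0,0,-0.45]
    - [-1.6,6.6,-6,0,0,0,-0.45]

```text
time_s: 10.62
eef_pos: [478.4, 220.1, 269.9]
ee_rot: [-0.005, 0.993, 0.119, 0.018]
force: [0.2, -0.2, -0.0]
grip_width: 0.275
```

Request:
play_rows:
  plan:
    - [-1.5,6.4,-6.2,0,0,0,-0.45]
    - [-1.5,6.2,-6.4,0,0,0,-0.45]
    - [-1.5,6,-6,0,0,0,-0.45]

```text
time_s: 10.87
eef_pos: [472.8, 241.6, 248.6]
ee_rot: [-0.006, 0.993, 0.119, 0.017]
force: [-0.1, -0.7, 0.3]
grip_width: 0.276
```

Request:
play_rows:
  plan:
    - [-1,5,-2,0,0,0,-0.45]
    - [-1,5,-1,0,0,0,-0.45]
    - [-1,4,0,0,0,0,-0.45]

```text
time_s: 11.12
eef_pos: [472.4, 242.6, 246.8]
ee_rot: [0.012, 0.993, 0.118, 0.017]
force: [3.2, -26.7, -1.4]
grip_width: 0.279
```

```bash
python3 - <<'E'
from h import *
s=sense();print(s["eef_pos"],s["force"])
C={n:optics.capture(n) for n in("side","top")}
a=cv2.resize(C["top"]["img"][180:340,170:400],None,fx=2,fy=2); b=cv2.resize(C["side"]["img"][170:370,250:370],None,fx=2.75,fy=2.75)
cv=np.zeros((600,800,3),np.uint8);cv[:a.shape[0],:a.shape[1]]=a;cv[:b.shape[0],465:465+b.shape[1]]=b;cv2.imwrite("pics/c7.png",cv)
c=C["side"];Y=np.array([-.233,.972]);ax=np.array([509,93.5]);f0=np.arctan2(122,148);r=191.8
for t in(0,.1,.2,.37,.5): print(t,np.round(proj(c,np.r_[ax+r*np.cos(f0+t)*Y,150+r*np.sin(f0+t)]),1))
E
```

```text
[472.42860556 242.56879659 246.81726307] [  3.21240287 -26.73856882  -1.40056074]
0 [308.5 258.8]
0.1 [308.5 250.6]
0.2 [308.5 242.8]
0.37 [308.7 230.7]
0.5 [308.9 222.7]
```

View pics/c7.png

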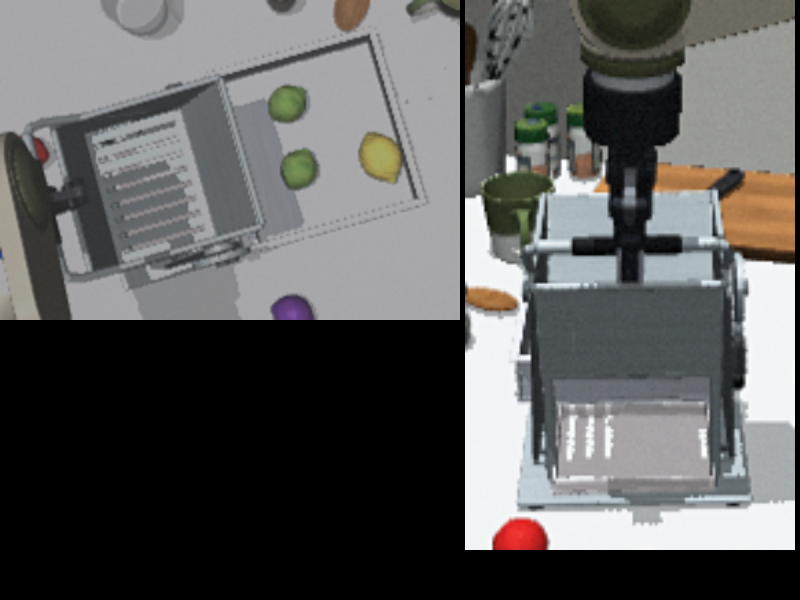

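The skip is upright: the bar is at row 259, as predicted for 0 rad, and it met a hard stop at 27 N. All three fruits lie in the tray. I relax, open and lift away straight up.

Request:
play_rows:
  plan:
    - [1,-4,0,0,0,0,-0.45]
    - [0,0,0,0,0,0,0]
    - [0,0,0,0,0,0,0.2]
    - [0,0,0,0,0,0,0.2]

```text
time_s: 11.55
eef_pos: [473.7, 237.9, 245.8]
ee_rot: [0.013, 0.993, 0.117, 0.017]
force: [-0.3, -0.2, -0.5]
grip_width: 0.6
```

Request:
play_rows:
  plan:
    - [0,0,10,0,0,0,0.2]
    - [0,0,12,0,0,0,0.2]
    - [0,0,15,0,0,0,0.2]
    - [0,0,20,0,0,0,0.2]
    - [0,0,25,0,0,0,0.2]

```text
time_s: 11.97
eef_pos: [470.9, 240.0, 328.0]
ee_rot: [0.013, 0.993, 0.118, 0.012]
force: [0.5, -1.0, -0.0]
grip_width: 0.601
```

Request:
play_rows:
  plan:
    - [0,0,25,0,0,0,0.2]
    - [-15,-20,15,0,0,0,0.2]
    - [-15,-20,5,0,0,0,0.2]
    - [-15,-20,0,0,0,0,0.2]
    - [0,0,0,0,0,0,0.2]

```text
time_s: 12.38
eef_pos: [424.0, 181.3, 383.6]
ee_rot: [0.011, 0.992, 0.121, 0.018]
force: [-0.3, 0.3, 0.3]
grip_width: 0.602
```

```bash
python3 - <<'E'
from h import *
s=sense();print(s["eef_pos"],s["force"],s["time_s"])
C={n:optics.capture(n) for n in("side","top")}
a=cv2.resize(C["top"]["img"][180:340,170:400],None,fx=2,fy=2); b=cv2.resize(C["side"]["img"][170:370,250:370],None,fx=2.75,fy=2.75)
cv=np.zeros((600,800,3),np.uint8);cv[:a.shape[0],:a.shape[1]]=a;cv[:b.shape[0],465:465+b.shape[1]]=b;cv2.imwrite("pics/c8.png",cv)
E
```

```text
[423.97686655 181.32926497 383.56463833] [-0.29862996  0.30183351  0.28516954] 12.3833
```

View pics/c8.png

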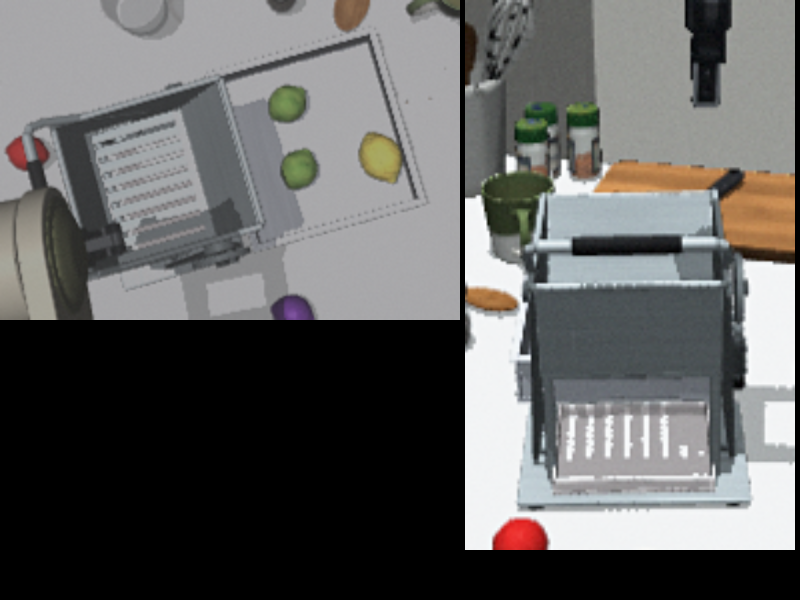

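The skip stays upright with the robot clear, the fruit is at rest in the tray, and the tray edges are where they were.

```bash
python3 -c "
from rig import ctrl
print(ctrl.finish_job())"
```

```text
the job is handed in; nothing more can be done
None
```

The job is done and handed in at about 12.4 s of robot time. I held the skip's handle loosely between the fingers and pushed it out of the detent. I then took it over to its stop at about 1.92 rad, eased it back along the same arc and pressed it upright.

- **Skip:** with the robot clear, the handle bar stayed at the image row predicted for 0 rad. The final press met a hard stop, and the wrist read about 27 N.
- **Detent:** I felt no clear click on the way back. I take it as holding from the hard stop and the bar not moving after release.
- **Fruit:** the lemon and both limes lie at rest in the tray, and the skip is empty.
- **Everything else:** the tray's corners are where they were. The mug, peeler, and red and purple look-alikes looked unmoved in the views I had. The arm covered the blue one in the last picture. I did not separately re-measure the tumbler or the salt shaker.
- **Disagreement:** my first handle angle from the colour mask (19.5°) did not match the skip's rim corners. I used about 13.5°, which agreed with the rear rim corners and the arc. The front rim corners were still off by 12 to 16 mm in that fit.

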